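Hold a hand stamp in the corner of the stamping guide

ROBOT

A 6-joint arm with a two-finger parallel gripper is mounted at the origin on the work surface. World frame = base frame: x ahead of the robot, y to its left, z up, the work surface at z = 0. Lengths are in mm, angles in rad, forces in N, time in s.
With the tool pointing down it reaches from about 350 to 775 mm from the base axis. Payload 7.3 kg.
Tool frame: the origin (TCP) lies midway between the tips of the shut fingers; the grasp point (between the pads) lies 19 mm behind it; z points along the fingers, y is the line along which they close (so a half turn about z gives the same grasp; the last joint's range is limited). The gripper opens to 92 mm and grips with 3 to 60 N. Pads are 19 mm wide; open, the fingers measure 130 mm over their backs; the gripper's body (75 mm by 190 mm) begins 47 mm behind the grasp point.
Start: joints at [0.987, 0.342, 1.524, -0, 1.275, -0.146], TCP at [222.561, 475.512, 226.741] pointing down, gripper open.
Joint ranges: [-2.53, 2.53], [-0.77, 2.02], [0.04, 2.7], [-1, 4.14], [0.28, 2.66], [-3.11, 3.11]. Speed limits (rad/s): [2.57, 2.57, 3.14, 3.14, 3.14, 3.14].

INTERFACE

Orientations are given as [roll, pitch, yaw] about the fixed x, y, z axes, in that order (R = Rz(yaw) Ry(pitch) Rx(roll)).
In Python, from plant import bot gives the robot as it stands. The module is installed in compiled form; this text tells all that it offers.
- The arm moves only by the shell command python3 -m crank 'ROWS' [OPENING]. ROWS is JSON, a list of rows, each a list of 6 numbers: the shift along the tool's x, y, z in m, then the turn, a rotation vector about the tool's x, y, z in rad. In form: [[dx, dy, dz, wx, wy, wz], ...]. A call has 1 to 5 rows; each row shifts and turns the commanded pose from where the row before left it, along the tool's axes as they then stand; what a row does not reach is not made up. A row lasts 1/8 s, in which the tool goes at most 62.5 mm and 10.7 degrees, less where a joint would pass 70% of its speed; a pose out of reach is approached as far as the arm can. A call is refused whole if a number of a shift passes 0.0625 or a number of a turn 0.188, either way. A call with a gripper value outside its range is refused whole. OPENING is the opening in per cent of the stroke, from 0 (shut) to 100 (fully open), set as the call begins (- or left out, the last holds). The fingers move at their own pace and stop on an object; the grip force is fixed at half the most. Time passes only in rows, so rows that do not move let the fingers close. It gives the time, the measured TCP pose, the force, the opening and the grip force at its end, in the units of the state.
- bot.get_obs(): the state, without advancing time (a new reading comes with each control period).
- bot.capture(name): name is "scene" or "top"; returns a dict with "color" (400x640x3 uint8, blue, green, red), "fov_y" (degrees; the focal length in pixels is half the picture's height over the tangent of half this angle, whatever the lens; pixels are square), "cx", "cy" (the principal point, pixels), "k1" (the pictures are not rectified: a ray, as slopes to the right and down, at radius r is drawn at 1 + k1 r^2 times it, then the intrinsics apply), "extrinsics" (4x4, takes a point from world to camera coordinates). Camera axes: x right, y up, looking along -z (the intrinsics and any distortion apply to the point x, -y, -z); pixel columns grow to the right and rows downward; lengths in mm; the calibration is good to about 2 mm. A picture is of the moment at which its call begins. There is no depth.
- bot.close_job(): hands the job in; it is judged then, once.
The state is a dict: "time": time; "joint_positions": joint angles; "dq": joint speeds; "tau": joint torques, N m; "tool_pos": TCP position; "tcp_rot": TCP orientation; "contact_force": force on the tool from outside, world axes, zero at the start; "moment": the same for the moment, N m; "grip_width": finger opening in mm; "finger_force": force on a finger pad.
Only numpy, scipy, OpenCV 4.12 (cv2) and the standard library are available. Lean on these libraries where they do the work, as an engineer would, in place of code of your own. Each camera call takes 0.05 s, during which the arm holds its last target. There are 200 camera calls.

TASK

Pick up the oblong wooden hand stamp by its handle bar, stand it flat on the stamping board and press it into the inside corner of the L-shaped guide, its long side flush against the long wooden fence and its end flush against the short one. Finish while still holding it there with the gripper, firmly pushed against both fences at once; do not let go. Leave the other things on the table where they are.

Things in the scene. Friction and masses are not known exactly. Their poses are not given: they have to be found in the camera images.
- oblong_stamp: Oblong wooden hand stamp, loose, 0.08 to 0.17 kg, left of the robot: block 70 mm (x) by 46 mm (y), 24 mm high with its black rubber sole (5 mm, inset 2 mm); on top a handle bar along x, 60 long, 20 wide, from 24 to 52 mm up, to be gripped across its width. Origin: centre of underside, z up; any yaw, half a turn makes no difference. Two other stamps stand near; their places swap.
- guide: Stamping board, fixed on the table for the job to the robot's right: plywood 220 mm (x) by 180 mm (y), 12 mm thick, a sheet of card lying flat on it. Origin: centre of the underside, z up. Its place and yaw vary (up to about 0.5 rad).
- long_fence: Long dark wooden fence strip fixed on the board, 150 mm along the board's x, 16 mm wide, 14 mm high above the board. Origin: centre of its underside (on the board's top); same axes as the board. Its stop face is its -y face, 8 mm from its origin. The stamp's long (70 mm) side goes against it.
- short_fence: Short dark wooden fence strip fixed on the board, 100 mm along the board's y, 16 mm wide, 14 mm high above the board. Origin: centre of its underside; same axes as the board. Its stop face is its -x face, 8 mm from its origin. The stamp's 46 mm end goes against it.
- corner (a point): The inside corner where the two stop faces meet, at the level of the board's top surface; same axes as the board. The space for the stamp lies on its -x, -y side: a stamp seated in the corner has its centre 35 mm to -x and 23 mm to -y of this point. Fences and board are rigid and rub: friction coefficient about 0.5 to 0.7, so pressing hard on one stop, or down, hinders reaching the other.
- square_stamp: Bystander: square wooden stamp, 44 by 44 mm, with a round knob, 52 mm high in all. Loose; origin: centre of its underside.
- round_stamp: Bystander: round wooden stamp, 50 mm across, with a round knob, 52 mm high in all. Loose; origin: centre of its underside.
- ink_tin: Bystander: flat closed metal ink-pad tin, 94 by 74 by 18 mm. Loose; origin: centre of its underside.
- tumbler: Bystander: clear plastic tumbler, 68 mm across, 70 mm high. Loose; origin: centre of its underside.
- dessert_cup: Bystander: small white dessert cup, 52 mm across, 30 mm high. Loose; origin: centre of its underside.
- jar: Bystander: amber glass jar with a lid, 60 mm across, 85 mm high. Loose; origin: centre of its underside.
- brush: Bystander: brush lying on the table, 180 mm long along its x. Loose; origin: centre of its underside.
- mug: Bystander: white mug, 80 mm across, 90 mm high, handle on its +y side. Loose; origin: centre of its underside.
Mind the look-alikes: they are no part of the job. What is shaped like the oblong_stamp but green or yellow is not meant.

How it is judged (in metres and radians):
On the way:
1. the oblong stamp is lifted clear of the table (height (world z) of oblong_stamp above 0.03 m), for 0.1 s.
At the end, for the whole second after the job is handed in: Through the last second the fingers still touch the oblong stamp and push it with over 2 N on each fence at once; it rests within 4 mm of its seat in the corner, underside within 2.5 mm of the board, upright and square to the fences within 0.05 rad (contact force between oblong_stamp and long_fence above 2 N and contact force between oblong_stamp and short_fence above 2 N and contact force between the fingers and oblong_stamp above 1 N and x of oblong_stamp in the frame of corner between -0.039 and -0.031 m and y of oblong_stamp in the frame of corner between -0.027 and -0.019 m and z of oblong_stamp in the frame of corner between -0.002 and 0.0025 m and angle between the x axis of oblong_stamp and the x axis of guide, either way round below 0.05 rad and angle between oblong_stamp's own z axis and vertical below 0.05 rad and linear speed of oblong_stamp below 0.02 m/s); the arm keeps its last pose, push and grip.
It fails at once if another thing on the table is moved by more than 20 mm (distance of any of square_stamp, round_stamp, ink_tin, tumbler, dessert_cup, jar, brush, mug from where it was at the start of the episode above 0.02 m).
It also fails if it takes over 58 s, if anything falls off the work surface, if the arm or the gripper's body presses on something with over 40 N, if the wrist force passes 120 N, or if a joint passes its speed limit or range.

## Working session

There is one attempt and no reset: what is moved stays moved. The work goes in short steps, Python scripts to look and compute and a shell command to move; the robot and the scene stay as the last step left them, time stands still between calls to the robot, and variables do not carry over. Pictures are saved under pics/ and viewed, at most 10 in all, crops included, and the job is handed in when it is done.

```bash
mkdir -p pics
cat > h.py <<'E'
import numpy as np, cv2
from plant import bot
def shot(n,f):
    c=bot.capture(n); cv2.imwrite('pics/'+f,c['color']); return c
def ray(c,u,v):
    f=200/np.tan(np.radians(c['fov_y']/2))
    K=np.array([[f,0,c['cx']],[0,f,c['cy']],[0,0,1.]])
    s=cv2.undistortPoints(np.array([[[u,v]]],float),K,np.array([c['k1'],0,0,0.]))[0,0]
    E=np.array(c['extrinsics']); R=E[:3,:3]
    return -R.T@E[:3,3], R.T@np.array([s[0],-s[1],-1])
def onz(c,u,v,z):
    o,d=ray(c,u,v); return (o+d*(z-o[2])/d[2])[:2]
E
python3 - <<'E'
from h import *
for n in('scene','top'):
    c=shot(n,n+'0.png'); print(n,c['fov_y'],c['cx'],c['cy'],c['k1'],ray(c,320,200))
print(bot.get_obs())
E
```

```text
scene 44.386089718724634 320.37372732146 199.6702924684326 -0.14634606486411775 (array([1444.65461165,  794.11272018,  819.96888271]), array([-0.62783395, -0.54475844, -0.55593508]))
top 49.492589214704594 324.6262685450567 201.07056577116205 -0.07135404096783518 (array([ 372.98742275,   13.45934275, 1426.47278224]), array([ 0.12322703,  0.01431224, -0.99233564]))
{'time': 0.1, 'joint_positions': array([ 9.87009559e-01,  3.42635884e-01,  1.52489997e+00,  2.74574254e-08,
        1.27542244e+00, -1.46004130e-01]), 'dq': array([ 2.38999226e-04, -1.57801482e-03, -3.93119385e-03,  9.65874276e-04,
       -7.80424893e-04,  8.26445072e-05]), 'tau': array([ 2.17058790e-03, -4.32004344e+01, -2.44697249e+01,  7.20642367e-02,
        5.25503280e-02, -2.89744821e-05]), 'tool_pos': array([222.34540006, 475.19380153, 226.13089046]), 'tcp_rot': array([-3.14024154e+00, -1.98707795e-04,  2.70380987e+00]), 'contact_force': array([-0.6246371 ,  0.66264844, -0.3079776 ]), 'moment': array([ 0.07719545, -0.02985187, -0.00103938]), 'finger_force': 0.0, 'grip_width': 92.31653103251521}
```

View pics/top0.png

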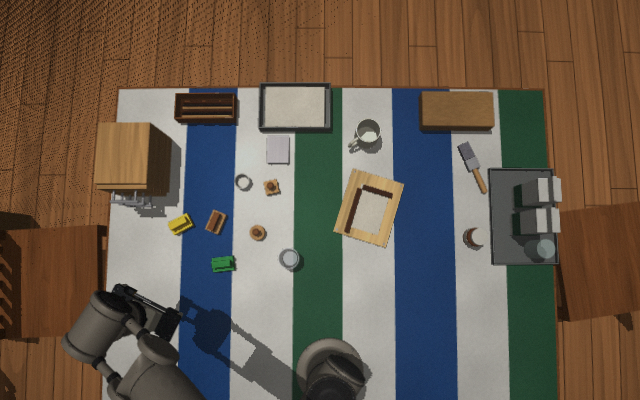

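View pics/scene0.png

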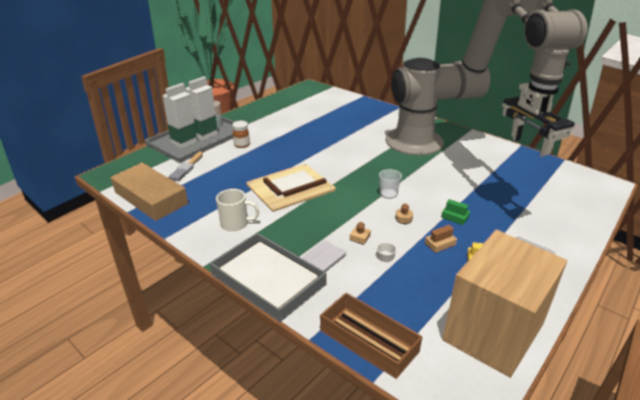

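Candidates in the top view are brown oblong (216,222), yellow (180,224), green (223,264), square (272,187) and round (258,233). I choose the brown one. The guide is at (370,208), with the dark L along its top and left sides. Next is a close crop of both.

Run:
```python
from h import *
im=cv2.imread('pics/top0.png')
a=cv2.resize(im[195:250,190:245],(440,440),interpolation=cv2.INTER_CUBIC)
b=cv2.resize(im[162:252,327:409],(328,360),interpolation=cv2.INTER_CUBIC)
o=np.zeros((440,780,3),np.uint8);o[:,:440]=a;o[:360,450:778]=b
cv2.imwrite('pics/crop.png',o)
```

```text
(no output)
```

View pics/crop.png

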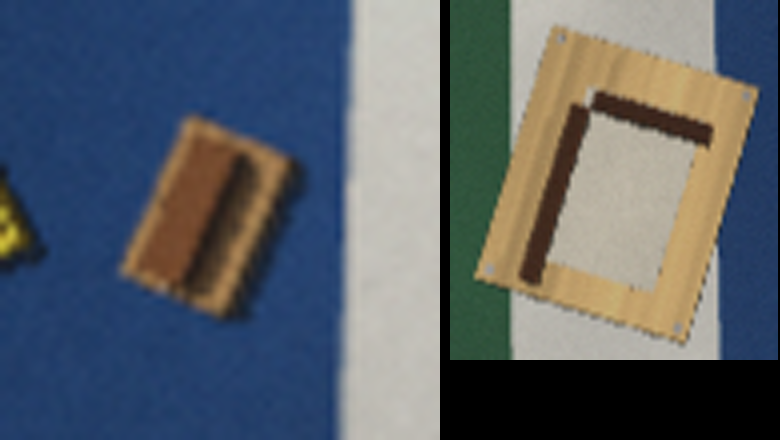

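The crop confirms the brown oblong stamp, with its handle bar running lower-left to upper-right. The long fence is on the left (+y) and the short fence at the top (+x). Now I'll measure them.

```bash
cat > meas.py <<'E'
from h import *
def comps(c,m,roi,amin=15):
    x0,y0,x1,y1=roi; k=np.zeros(m.shape,np.uint8); k[y0:y1,x0:x1]=m[y0:y1,x0:x1]
    n,l,s,ce=cv2.connectedComponentsWithStats(k,connectivity=4)
    return [np.argwhere(l==i)[:,::-1] for i in range(1,n) if s[i,4]>=amin]
def pca(c,px,z):
    P=np.array([onz(c,u,v,z) for u,v in px]); m=P.mean(0); w,V=np.linalg.eigh(np.cov((P-m).T))
    d=V[:,1]; return m,np.arctan2(d[1],d[0]),np.sqrt(12*w[::-1])
E
python3 - <<'E'
from meas import *
c=bot.capture('top'); im=c['color'].astype(int); B,G,R=im[...,0],im[...,1],im[...,2]
dark=(R<110)&(R>B+10)&(R>G+8)
for p in comps(c,dark,(335,165,405,250)): print('fence',len(p),*pca(c,p,26))
wood=(R>B+10)
for p in comps(c,wood,(200,200,232,242)): print('stamp',len(p),*pca(c,p,24))
print(im[222,205:232:2].tolist())
bar=(R>G*1.45)&(R>90)
for p in comps(c,bar,(200,200,232,242)): print('bar',len(p),p.mean(0),*pca(c,p,52))
board=(R>B+25)
for p in comps(c,board,(330,160,408,255)):print('board',len(p),*pca(c,p,12))
E
```

```text
fence 387 [ 538.63307448 -103.19938319] 2.374402201446018 [202.50624365  82.68543823]
stamp 316 [474.37960029 373.47964969] 2.763960242321723 [69.88200742 48.45459592]
[[106, 63, 34], [96, 76, 75], [67, 108, 145], [46, 73, 114], [45, 73, 114], [40, 63, 99], [29, 35, 48], [41, 58, 77], [83, 128, 164], [39, 51, 62], [55, 38, 27], [110, 68, 38], [114, 65, 37], [114, 67, 36]]
bar 98 [212.89795918 220.78571429] [474.79690917 374.66724899] 2.7749743514370917 [58.36488309 17.69711082]
board 2563 [ 530.29591039 -124.09969899] 2.8402715556091795 [248.59764797 205.25968207]
```

Run:
```python
from meas import *
c=bot.capture('top'); im=c['color'].astype(int); B,G,R=im[...,0],im[...,1],im[...,2]
dark=(R<125)&(R>B+10)&(R>G+8)
L=max(comps(c,dark,(340,193,363,238)),key=len); S=max(comps(c,dark,(366,180,398,205)),key=len)
mL,aL,sL=pca(c,L,26); mS,aS,sS=pca(c,S,26)
print(mL,aL,sL,mS,aS,sS)
for a in (aL,aL+np.pi,aS-np.pi/2,aS+np.pi/2):print(a)
dx=np.array([np.cos(aL),np.sin(aL)]); dx*=np.sign(dx[0]); dy=np.array([-dx[1],dx[0]])
yL=mL@dy-8; xS=mS@dx-8; C=xS*dx+yL*dy
print('corner',C,'yaw',np.arctan2(dx[1],dx[0]),'seat',C-35*dx-23*dy)
```

```text
[506.50909388 -69.85545666] 2.8532414539978554 [136.77855641  17.09951555] [ 576.6288884  -157.97795815] 1.2592792298336692 [91.08273629 16.56328387]
2.8532414539978554
5.994834107587648
-0.3115170969612273
2.830075556628566
corner [ 585.03875166 -101.49328102] yaw -0.2883511995919378 seat [ 544.94320654 -113.59068824]
```

```bash
python3 -m crank '[[-0.054,0.003,0,0,0,0],[-0.054,0.003,0,0,0,0],[-0.054,0.003,0.01,0,0,0],[-0.054,0.003,0.02,0,0,0],[-0.054,0.003,0.02,0,0,-0.066]]' 55; python3 -m crank '[[0,0,0.01,0,0,0],[0,0,0,0,0,0],[0,0,0,0,0,0]]'
```

```text
time: 0.82
tool_pos: [475.0, 373.8, 176.1]
tcp_rot: [3.141, 0.0, 2.771]
contact_force: [0.5, 0.0, -0.6]
grip_width: 51.5
finger_force: 0.0
time: 1.2
tool_pos: [472.5, 375.6, 167.5]
tcp_rot: [3.141, 0.0, 2.771]
contact_force: [-0.1, -0.1, 0.5]
grip_width: 50.6
finger_force: 0.0
```

```bash
python3 -m crank '[[-0.0024,0,0.03,0,0,0],[0,0,0.03,0,0,0],[0,0,0.025,0,0,0],[0,0,0,0,0,0]]'; python3 -c "
from h import *
c=shot('scene','s1.png');im=c['color'];cv2.imwrite('pics/s1c.png',cv2.resize(im[130:290,360:560],(800,640))[:600])"
```

```text
time: 1.7
tool_pos: [474.0, 374.1, 81.0]
tcp_rot: [-3.14, -0.002, 2.771]
contact_force: [-0.5, 1.2, 0.2]
grip_width: 50.5
finger_force: 0.0
```

View pics/s1c.png

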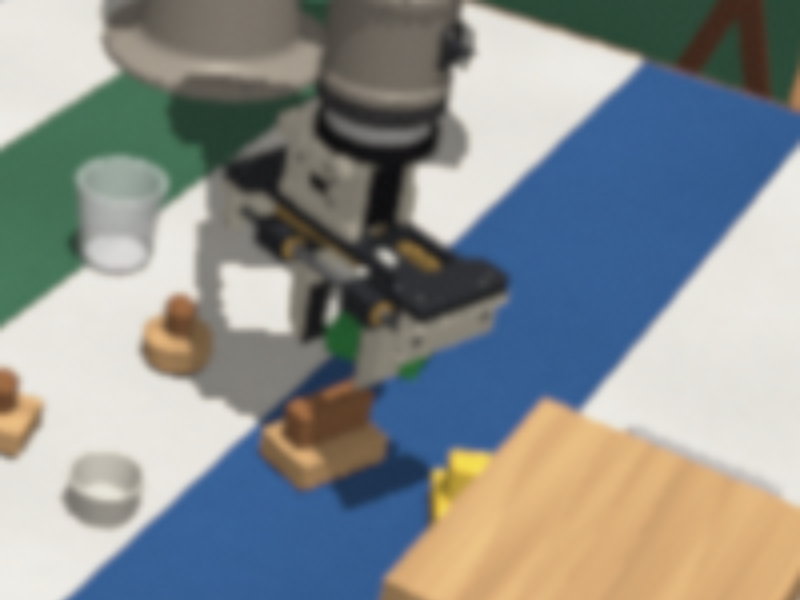

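The fingers (crop (315,320) and (380,360)) straddle the bar (330,413). I'll go down and grip.

```bash
python3 -m crank '[[0,0,0.03,0,0,0],[0,0,0.022,0,0,0],[0,0,0,0,0,0],[0,0,0,0,0,0]]'; python3 -m crank '[[0,0,0,0,0,0],[0,0,0,0,0,0],[0,0,0,0,0,0],[0,0,0,0,0,0]]' 0;  python3 -m crank '[[0,0,-0.03,0,0,0],[0,0,-0.04,0,0,0],[0,0,-0.04,0,0,0],[0,0,0,0,0,0]]'
```

```text
time: 2.25
tool_pos: [476.6, 374.6, 31.7]
tcp_rot: [3.139, 0.002, 2.77]
contact_force: [-0.2, 0.8, 0.2]
grip_width: 50.7
finger_force: 0.0
time: 2.75
tool_pos: [475.8, 373.8, 29.9]
tcp_rot: [3.141, 0.0, 2.77]
contact_force: [-0.3, 0.1, 2.0]
grip_width: 19.6
finger_force: 30.0
time: 3.25
tool_pos: [477.2, 374.7, 143.0]
tcp_rot: [3.136, 0.004, 2.77]
contact_force: [-0.7, -0.1, -1.9]
grip_width: 20.0
finger_force: 30.0
```

```bash
python3 -m crank '[[0,0,-0.01,0,0,-0.075],[-0.01,-0.023,0,0,0,0],[-0.0192,-0.0463,0,0,0,0],[-0.0192,-0.0463,0,0,0,0],[-0.0192,-0.0463,0,0,0,0]]'; python3 -m crank '[[-0.0192,-0.0463,0,0,0,0],[-0.0192,-0.0463,0,0,0,0],[-0.0192,-0.0463,0,0,0,0],[-0.0192,-0.0463,0,0,0,0],[-0.0192,-0.0463,0,0,0,0]]'; python3 -m crank '[[-0.0192,-0.0463,0,0,0,0],[-0.01,-0.023,0,0,0,0],[0,0,0,0,0,0],[0,0,0,0,0,0],[0,0,0,0,0,0]]'
```

```text
time: 3.88
tool_pos: [492.1, 197.5, 148.1]
tcp_rot: [-3.14, -0.002, 2.845]
contact_force: [1.0, -0.8, -2.2]
grip_width: 19.9
finger_force: 30.0
time: 4.5
tool_pos: [516.2, -51.7, 148.2]
tcp_rot: [3.142, -0.003, 2.845]
contact_force: [0.2, 0.0, -1.5]
grip_width: 19.3
finger_force: 30.0
time: 5.12
tool_pos: [524.5, -123.9, 149.3]
tcp_rot: [3.141, -0.001, 2.846]
contact_force: [0.4, 0.4, -1.4]
grip_width: 19.6
finger_force: 30.0
```

```bash
python3 -m crank '[[0,0,0.03,0,0,0],[0,0,0.03,0,0,0],[0,0,0.03,0,0,0],[0,0,0.009,0,0,0],[0,0,0,0,0,0]]'; python3 -c "
from h import *
c=shot('scene','s2.png');im=c['color'];a=cv2.resize(im[110:230,230:360],(520,480),interpolation=2)
cv2.imwrite('pics/s2c.png',a)"
```

```text
time: 5.75
tool_pos: [524.8, -124.6, 50.7]
tcp_rot: [3.141, -0.001, 2.846]
contact_force: [0.9, 1.1, -2.0]
grip_width: 19.8
finger_force: 30.0
```

View pics/s2c.png

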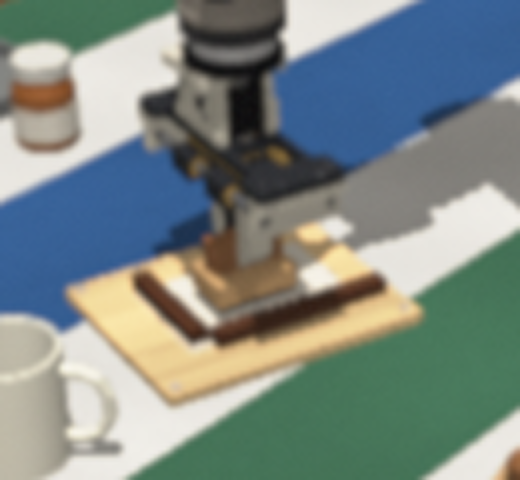

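The stamp (crop (245,275)) hangs level and square inside the L, clear of both fences. I'll lower it in small steps.

```bash
python3 -m crank '[[0,0,0.003,0,0,0],[0,0,0.002,0,0,0],[0,0,0,0,0,0]]'; for i in 1 2 3; do python3 -m crank '[[0,0,0.001,0,0,0],[0,0,0,0,0,0]]'|egrep 'pos|rot|contact'; done
```

```text
time: 6.18
tool_pos: [524.8, -125.1, 45.9]
tcp_rot: [3.142, 0.0, 2.845]
contact_force: [0.6, 0.4, -1.9]
grip_width: 19.9
finger_force: 30.0
tool_pos: [524.7, -125.1, 44.7]
tcp_rot: [3.142, -0.0, 2.845]
contact_force: [0.3, 0.4, -1.6]
tool_pos: [524.7, -125.1, 43.6]
tcp_rot: [3.141, -0.0, 2.845]
contact_force: [0.1, -0.1, -2.0]
tool_pos: [524.7, -125.1, 42.6]
tcp_rot: [3.141, -0.0, 2.845]
contact_force: [-0.3, -0.6, -1.8]
```

```bash
python3 -m crank '[[-0.004,0.004,0,0,0,0],[-0.004,0.004,0,0,0,0],[-0.003,0.003,0,0,0,0],[0,0,0,0,0,0]]'|egrep 'pos|rot|contact'; for i in 1 2 3 4 5; do python3 -m crank '[[0,0.001,0,0,0,0],[0,0,0,0,0,0]]'|egrep 'pos|rot|contact'; done
```

```text
tool_pos: [538.8, -117.5, 42.7]
tcp_rot: [3.141, 0.0, 2.845]
contact_force: [0.4, 0.5, -2.2]
tool_pos: [538.6, -116.8, 42.7]
tcp_rot: [3.142, -0.0, 2.845]
contact_force: [-0.6, 0.3, -1.5]
tool_pos: [539.1, -115.8, 42.7]
tcp_rot: [3.141, 0.0, 2.845]
contact_force: [0.7, 0.1, -1.6]
tool_pos: [539.4, -114.8, 42.7]
tcp_rot: [3.141, -0.0, 2.845]
contact_force: [0.8, -0.4, -1.3]
tool_pos: [539.7, -113.9, 42.7]
tcp_rot: [3.141, 0.0, 2.845]
contact_force: [0.3, -0.0, -0.8]
tool_pos: [539.8, -113.6, 42.7]
tcp_rot: [-3.141, 0.0, 2.845]
contact_force: [-1.1, -3.9, -1.1]
```

```bash
python3 -m crank '[[-0.001,-0.001,0,0,0,0],[-0.001,0,0,0,0,0],[0,0,0,0,0,0]]'|egrep 'pos|rot|contact'; for i in 1 2 3 4 5 6; do python3 -m crank '[[-0.001,0,0,0,0,0],[0,0,0,0,0,0]]'|egrep 'pos|contact'; done
```

```text
tool_pos: [541.8, -114.4, 42.7]
tcp_rot: [3.141, 0.0, 2.845]
contact_force: [-0.2, 0.0, -1.7]
tool_pos: [542.7, -114.7, 42.7]
contact_force: [0.4, 0.1, -1.7]
tool_pos: [543.6, -115.1, 42.7]
contact_force: [-0.5, 0.0, -1.4]
tool_pos: [544.5, -115.5, 42.7]
contact_force: [-0.7, 0.9, -1.5]
tool_pos: [545.2, -115.7, 42.7]
contact_force: [-0.4, -0.3, -1.4]
tool_pos: [545.4, -115.7, 42.5]
contact_force: [-5.0, 0.8, 0.9]
tool_pos: [545.5, -115.7, 42.4]
contact_force: [-7.4, 0.9, 3.6]
```

```bash
for i in 1 2 3; do python3 -m crank '[[0,0.001,0,0,0,0],[0,0,0,0,0,0]]'|egrep 'pos|rot|contact'; done
```

```text
tool_pos: [545.6, -115.4, 42.3]
tcp_rot: [-3.141, -0.004, 2.845]
contact_force: [-8.6, -1.2, 2.1]
tool_pos: [545.7, -115.3, 42.3]
tcp_rot: [-3.139, -0.004, 2.845]
contact_force: [-9.9, -5.4, 2.4]
tool_pos: [545.8, -115.2, 42.4]
tcp_rot: [-3.138, -0.004, 2.846]
contact_force: [-10.5, -9.3, 2.1]
```

```bash
python3 -c "
from h import *
c=shot('scene','s3.png');im=c['color'];a=cv2.resize(im[150:210,250:335],(765,540),interpolation=2)
cv2.imwrite('pics/s3c.png',a);o=bot.get_obs();print(o['contact_force'],o['moment'])"
```

```text
[-9.70526203 -9.16500784  2.43932444] [-1.63692023  2.00669362  0.10344909]
```

View pics/s3c.png

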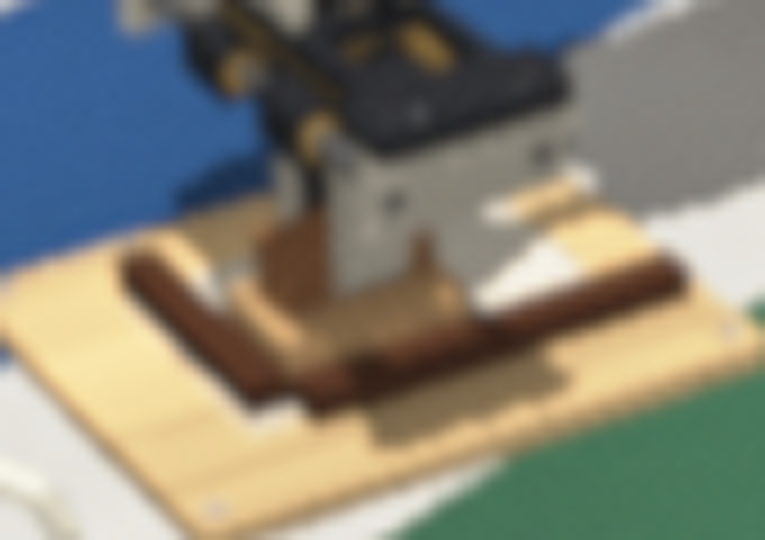

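The stamp (crop (370,310)) sits in the corner against both fences. I'll press it down slightly to flatten it and check the forces.

```bash
for i in 1 2; do python3 -m crank '[[0,0,0.0007,0,0,0],[0,0,0,0,0,0],[0,0,0,0,0,0]]'|egrep 'pos|rot|contact'; done; python3 -c "
from h import *
dx=np.array([.957,-.292]);dy=np.array([.292,.957])
for i in range(3):
  f=bot.get_obs()['contact_force'];print(f[:2]@dx,f[:2]@dy,f[2]);bot.capture('top')"
```

```text
tool_pos: [545.8, -115.2, 42.3]
tcp_rot: [-3.138, -0.004, 2.846]
contact_force: [-12.0, -8.5, 8.7]
tool_pos: [545.8, -115.2, 42.2]
tcp_rot: [-3.138, -0.004, 2.846]
contact_force: [-13.7, -7.7, 12.3]
-10.85758105924485 -11.339566437114337 12.311236160281661
-11.63103297978401 -11.78999408931141 13.306888030036124
-11.63312336561157 -11.643441934932468 12.636427378028575
```

```bash
python3 -m crank '[[0,0,-0.001,0,0,0],[0,0,0,0,0,0],[-0.0007,0.001,0,0,0,0],[0,0,0,0,0,0],[0,0,0,0,0,0]]'; python3 -m crank '[[0,0,0,0,0,0],[0,0,0,0,0,0],[0,0,0,0,0,0],[0,0,0,0,0,0]]' |egrep 'pos|rot|contact'; python3 -c "
from h import *
dx=np.array([.957,-.292]);dy=np.array([.292,.957])
for i in range(3):
  o=bot.get_obs();f=o['contact_force'];print(f[:2]@dx,f[:2]@dy,f[2],o['moment'],o['tool_pos']);bot.capture('top')"
```

```text
time: 12.88
tool_pos: [545.8, -115.1, 42.2]
tcp_rot: [-3.137, -0.006, 2.846]
contact_force: [-15.2, -12.7, 6.9]
grip_width: 19.3
finger_force: 30.0
tool_pos: [545.8, -115.1, 42.3]
tcp_rot: [-3.137, -0.006, 2.846]
contact_force: [-15.5, -12.0, 7.0]
-11.364623355613235 -16.050515519498383 6.96734683725808 [-2.21659276  2.73436683  0.07161007] [ 545.78697218 -115.14844317   42.25553876]
-11.827573571582352 -16.157839608597527 7.0089406915929695 [-2.17514485  2.68154532  0.07840025] [ 545.81281262 -115.1758025    42.23254272]
-10.697956479414161 -15.557113708097306 7.166314403050328 [-2.1606995   2.70379376  0.01827003] [ 545.80400747 -115.14719184   42.24466016]
```

```bash
python3 -c "
from plant import bot
print(bot.close_job())"
```

```text
the job is handed in; nothing more can be done
None
```

I handed the job in with the oblong stamp still gripped, standing flat in the corner and pushed against the long fence (about 16 N) and the short fence (about 11 N), by wrist force readings; no verdict came back.

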